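# Unload the soldering turntable under fume extraction

### The arm

A 7-joint arm with a two-finger parallel gripper is mounted at the origin on the work surface. World frame = base frame: x ahead of the robot, y to its left, z up, the work surface at z = 0. Lengths are in m, angles in rad, forces in N, time in s.
With the tool pointing down it reaches from about 0.425 to 0.925 m from the base axis. Payload 6.8 kg.
Tool frame: the origin (TCP) lies at the very end of the fingers, on their centre line; the grasp point (between the pads) lies 19 mm behind it; z points along the fingers, y is the line along which they close (so a half turn about z gives the same grasp; the last joint's range is limited). The gripper opens to 85 mm and grips with 20 to 120 N. Pads are 22 mm wide; open, the fingers measure 114 mm over their backs; the gripper's body (76 mm by 85 mm) begins 54 mm behind the grasp point. The pads swing forward as they close: fully open they stand 13 mm farther back than shut.
Start: joints at [1.008, 0.477, 0.022, 1.555, -0.011, 1.109, -0.083], TCP at [0.297, -0.606, 0.231] pointing down, gripper open.
Joint ranges: [-2.96, 2.96], [-0.34, 2.1], [-1.41, 1.46], [0.24, 2.44], [-1.37, 4.51], [0.17, 1.92], [-2.96, 2.96]. Speed limits (rad/s): [2.39, 2.39, 3.14, 3.14, 3.14, 3.14, 3.14].

### API

Orientations are given as a unit quaternion [w, x, y, z].
In Python, from cell import get_state, imaging, job gives the robot as it stands. The module is installed in compiled form; this text tells all that it offers.
- The arm moves only by the tool jog_arm, never from a script. Its argument "series" is text: rows parted by semicolons, each of 6 numbers parted by spaces: the shift along the world's x, y, z in cm, then the turn, a rotation vector about the world's x, y, z in degrees. A call has 1 to 5 rows; each row is the pose to reach, as a shift and turn from the pose commanded when the call began; what a row does not reach only later rows make up. A row lasts 1/8 s, in which the tool goes at most 62.5 mm and 10.7 degrees, less where a joint would pass 70% of its speed; a pose out of reach is approached as far as the arm can. A call with a gripper value outside its range is refused whole. "hand" is the closure, from -1 (fully open) to 1 (shut), so that 0 is half open, set as the call begins (left out, the last holds). The fingers move at their own pace and stop on an object; "newtons" is the grip in N (left out, the last holds). Time passes only in rows, so rows that repeat a pose let the fingers close. It gives the time, the measured TCP pose, the force, the opening and the grip force at its end, in the units of the state.
- get_state(): the state, without advancing time (a new reading comes with each control period).
- imaging.snapshot(name): name is "scene" or "side" or "wrist"; returns (picture, depth): 420x560x3 uint8, blue, green, red; 420x560 float32, m along the optical axis (not along the pixel's ray), 0 where there is no reading.
- imaging.camera_params(name): a dict with "fov_y" (degrees; the focal length in pixels is half the picture's height over the tangent of half this angle, whatever the lens; pixels are square), "cx", "cy" (the principal point, pixels), "k1" (the pictures are not rectified: a ray, as slopes to the right and down, at radius r is drawn at 1 + k1 r^2 times it, then the intrinsics apply), "position" and "attitude" of the camera in the world; the wrist camera has in their place "T_tool_cam" (4x4, takes a point from camera to tool coordinates, whose origin is the TCP and whose axes are the flange's). Camera axes: x right, y down, z forward; pixel columns grow to the right and rows downward; lengths in m; the calibration is good to about 2 mm. A picture is of the moment at which its call begins: read the wrist's pose just before it. camera_params takes no time and is no camera call.
- job.hand_in(): hands the job in; it is judged then, once.
The state is a dict: "time": time; "q": joint angles; "qvel": joint speeds; "joint_torque": joint torques, N m; "eef_pos": TCP position; "orientation": TCP orientation; "ft_force": force on the tool from outside, world axes, zero at the start; "torque": the same for the moment, N m; "width": finger opening in m; "grip_force": force on a finger pad.
Only numpy, scipy, OpenCV 4.12 (cv2) and the standard library are available. Lean on these libraries where they do the work, as an engineer would, in place of code of your own. Each camera call takes 0.05 s, during which the arm holds its last target. There are 200 camera calls.

### The job

Pull the fume extractor's knob out until it clicks into its outer detent, and only then unload the freely spinning turntable: stand every upright housing on its foot in the shallow tray and put every housing that lies on its side into the deep rework bin. No housing may be lifted while the extractor is off; once the turntable is empty, push the knob back fully home. Leave the other things on the bench alone.

Things in the scene. Friction and masses are not known exactly. Their poses are not given: they have to be found in the camera images.
- knob (a joint): push-pull switch knob of the fume extractor: 0 = pushed home (off), grows as it is pulled straight out of the console face, 0.020 m = outer detent (on), with hard stops at both. A snap spring resists with about 4 N at first, lets go past the middle (0.010) and then holds the knob in or out by itself. It does not turn
- knob_grip (a point): centre of the black knob head, a disc 28 mm in diameter and 18 mm long, its axis level and square to the console face, 46 mm above the bench. Knob home: 25 mm in front of the face (head from 16 to 34 mm off it); it moves with the knob. Its x axis points into the console (pushing direction), z up. Pinch it from above, across its diameter
- extractor: fixed grey and white bench fume extractor; origin on the bench under the middle of the console's front face; -x is the way the face looks and the knob pulls out. The console behind the face is 130 mm deep, 140 mm wide, 66 mm tall; behind it the white fan unit is 150 mm wide, 170 mm tall, with a duct collar to 200 mm
- turntable: fixed black base of the turntable, origin on the bench at the spin axis. The aluminium disc on it, 300 mm diameter with its top 30 mm above the bench, spins freely (almost no friction) when what stands on it is pushed
- good1: finished black sensor housing, at the start standing upright on the turntable, 3 or 4 of them present: a round body of 26 mm diameter on a square foot 34 x 34 mm and 5 mm thick, 52 mm tall in all, 40 g. Origin: centre of the foot's underside, z up along the housing. It belongs in the shallow tray, standing
- good2: finished black sensor housing, at the start standing upright on the turntable, 3 or 4 of them present: a round body of 26 mm diameter on a square foot 34 x 34 mm and 5 mm thick, 52 mm tall in all, 40 g. Origin: centre of the foot's underside, z up along the housing. It belongs in the shallow tray, standing
- good3: finished black sensor housing, at the start standing upright on the turntable, 3 or 4 of them present: a round body of 26 mm diameter on a square foot 34 x 34 mm and 5 mm thick, 52 mm tall in all, 40 g. Origin: centre of the foot's underside, z up along the housing. It belongs in the shallow tray, standing
- good4: finished black sensor housing, at the start standing upright on the turntable, 3 or 4 of them present: a round body of 26 mm diameter on a square foot 34 x 34 mm and 5 mm thick, 52 mm tall in all, 40 g. Origin: centre of the foot's underside, z up along the housing. It belongs in the shallow tray, standing
- tipped1: the same housing (body 26 mm diameter, 34 mm square foot, 52 mm long) lying on its side on the turntable, 2 or 3 present. Origin: on the housing's own axis at half its length, 15 mm above what it rests on; x runs nearly level along the axis from foot to head. A knock may turn it onto another side of its foot. It belongs in the rework bin, in any attitude
- tipped2: the same housing (body 26 mm diameter, 34 mm square foot, 52 mm long) lying on its side on the turntable, 2 or 3 present. Origin: on the housing's own axis at half its length, 15 mm above what it rests on; x runs nearly level along the axis from foot to head. A knock may turn it onto another side of its foot. It belongs in the rework bin, in any attitude
- tipped3: the same housing (body 26 mm diameter, 34 mm square foot, 52 mm long) lying on its side on the turntable, 2 or 3 present. Origin: on the housing's own axis at half its length, 15 mm above what it rests on; x runs nearly level along the axis from foot to head. A knock may turn it onto another side of its foot. It belongs in the rework bin, in any attitude
- tray: fixed shallow grey tray, 155 x 155 mm outside, rim 14 mm high, walls 4 mm, floor 4 mm thick; origin under its centre
- bin: fixed deeper grey rework bin, 155 x 155 mm outside, rim 42 mm high, walls 4 mm, floor 4 mm thick; origin under its centre. The tray and the bin may have changed places
- spool: bystander to leave alone: spool of solder standing on its flange, 52 mm diameter, 36 mm tall
- flux: bystander to leave alone: small white flux bottle, 36 mm diameter, 75 mm tall
- tin: bystander to leave alone: steel tin of brass tip-cleaner, 66 mm diameter, 30 mm tall
- driver: bystander to leave alone: screwdriver lying, 150 mm long
- brush: bystander to leave alone: brush lying, 160 mm long
- tweezers: bystander to leave alone: steel tweezers lying, 110 mm long
- cap_jar: bystander to leave alone: clear jar, 40 mm diameter, 32 mm tall, beside the turntable
Things that resemble listed ones, but are neither listed nor needed, are in the scene too. Leave any green look-alike of the good1 alone. What is shaped like the good3 but red is not meant.

How it is judged:
On the way, in this order (a step that is already met when the one before it is completed fails the run):
1. the knob is out in its outer detent (value of joint knob above 0.017 m), for 0.2 s.
2. with the knob still out, every upright housing stands in the tray and every lying one is in the bin (value of joint knob above 0.017 m and x of good1 in the frame of tray between -0.068 and 0.068 m and y of good1 in the frame of tray between -0.068 and 0.068 m and z of each of good1, good2, good3, good4 in the frame of tray below 0.015 m and angle between each of good1, good2, good3, good4's own z axis and vertical below 0.15 rad and x of good2 in the frame of tray between -0.068 and 0.068 m and y of good2 in the frame of tray between -0.068 and 0.068 m and x of good3 in the frame of tray between -0.068 and 0.068 m and y of good3 in the frame of tray between -0.068 and 0.068 m and x of good4 in the frame of tray between -0.068 and 0.068 m and y of good4 in the frame of tray between -0.068 and 0.068 m and x of tipped1 in the frame of bin between -0.068 and 0.068 m and y of tipped1 in the frame of bin between -0.068 and 0.068 m and z of each of tipped1, tipped2, tipped3 in the frame of bin below 0.055 m and x of tipped2 in the frame of bin between -0.068 and 0.068 m and y of tipped2 in the frame of bin between -0.068 and 0.068 m and x of tipped3 in the frame of bin between -0.068 and 0.068 m and y of tipped3 in the frame of bin between -0.068 and 0.068 m), for 0.2 s.
3. the knob is pushed home with everything still in place (value of joint knob below 0.003 m and x of good1 in the frame of tray between -0.068 and 0.068 m and y of good1 in the frame of tray between -0.068 and 0.068 m and z of each of good1, good2, good3, good4 in the frame of tray below 0.015 m and angle between each of good1, good2, good3, good4's own z axis and vertical below 0.15 rad and x of good2 in the frame of tray between -0.068 and 0.068 m and y of good2 in the frame of tray between -0.068 and 0.068 m and x of good3 in the frame of tray between -0.068 and 0.068 m and y of good3 in the frame of tray between -0.068 and 0.068 m and x of good4 in the frame of tray between -0.068 and 0.068 m and y of good4 in the frame of tray between -0.068 and 0.068 m and x of tipped1 in the frame of bin between -0.068 and 0.068 m and y of tipped1 in the frame of bin between -0.068 and 0.068 m and z of each of tipped1, tipped2, tipped3 in the frame of bin below 0.055 m and x of tipped2 in the frame of bin between -0.068 and 0.068 m and y of tipped2 in the frame of bin between -0.068 and 0.068 m and x of tipped3 in the frame of bin between -0.068 and 0.068 m and y of tipped3 in the frame of bin between -0.068 and 0.068 m), for 0.2 s.
At the end, for the whole second after the job is handed in: Knob home (under 3 mm); every good housing present stands in the tray (origin within 68 mm of its centre along both sides, on the floor, within 0.15 rad of upright); every tipped one present is in the bin (within 68 mm of its centre along both sides, below 55 mm); all at rest (all of step 3 and linear speed of each of good1, good2, good3, good4, tipped1, tipped2, tipped3 below 0.02 m/s); the robot touches nothing.
It fails at once if a housing is lifted (more than 40 mm above the turntable) while the knob is in (under 10 mm) (value of joint knob below 0.01 m and (height (world z) of any of good1, good2, good3, good4 above 0.07 m or height (world z) of any of tipped1, tipped2, tipped3 above 0.085 m)).
It fails at once if another thing on the bench is moved more than 25 mm (distance of any of spool, flux, tin, driver, brush, tweezers, cap_jar from where it was at the start of the episode above 0.025 m).
Of good1, good2, good3, good4 only 3 to 4 are there at a start; the rules pass over those that are not, and their reading is None.
Of tipped1, tipped2, tipped3 only 2 to 3 are there at a start; the rules pass over those that are not, and their reading is None.
At some moment in a run one of tipped1, tipped2, tipped3 may be knocked a few centimetres aside while the robot is not near it.
It also fails if it takes over 208 s, if anything falls off the work surface, if the arm or the gripper's body presses on something with over 40 N, if the wrist force passes 120 N, or if a joint passes its speed limit or range.

## Working session

There is one attempt and no reset: what is moved stays moved. The work goes in short steps, Python scripts to look and compute and a tool call to move; the robot and the scene stay as the last step left them, time stands still between calls to the robot, and variables do not carry over. Pictures are saved under pics/ and viewed, at most 14 in all, crops included, and the job is handed in when it is done.

Besides the shell and the picture viewer there is one more tool, called after ">>>" by a JSON object that holds its "name" and its "arguments", one argument or row to a line. jog_arm: Moves the arm, as the interface text tells. Its arguments: {"type":"object","properties":{"series":{"type":"string"},"hand":{"type":"number"},"newtons":{"type":"number"}},"required":["series"]}

```bash
mkdir -p pics; cat > h.py <<'E'
import numpy as np, cv2
from cell import get_state, imaging, job
from scipy.spatial.transform import Rotation as R
def quat(q): return R.from_quat([q[1],q[2],q[3],q[0]]).as_matrix()
def snap(name):
    p=imaging.camera_params(name); s=get_state(); img,d=imaging.snapshot(name)
    f=210/np.tan(np.radians(p["fov_y"])/2)
    if name=="wrist":
        T=np.eye(4); T[:3,:3]=quat(s["orientation"]); T[:3,3]=s["eef_pos"]; T=T@np.array(p["T_tool_cam"])
    else:
        T=np.eye(4); a=np.array(p["attitude"]); T[:3,:3]=quat(a) if a.size==4 else a.reshape(3,3); T[:3,3]=p["position"]
    K=np.array([[f,0,p["cx"]],[0,f,p["cy"]],[0,0,1]])
    return dict(img=img,d=d,K=K,k1=p["k1"],T=T)
def slopes(c,px):
    px=np.asarray(px,float).reshape(-1,1,2)
    return cv2.undistortPoints(px,c["K"],np.array([c["k1"],0,0,0,0.]))[:,0]
def onplane(c,px,z):
    s=slopes(c,px); r=np.c_[s,np.ones(len(s))]@c["T"][:3,:3].T; o=c["T"][:3,3]
    return o+r*((z-o[2])/r[:,2])[:,None]
def cloud(c):
    v,u=np.mgrid[0:420,0:560]; s=slopes(c,np.c_[u.ravel(),v.ravel()]); d=c["d"].ravel()
    P=(np.c_[s,np.ones(len(s))]*d[:,None])@c["T"][:3,:3].T+c["T"][:3,3]; P[d==0]=np.nan
    return P.reshape(420,560,3)
def proj(c,P):
    q=(np.asarray(P)-c["T"][:3,3])@c["T"][:3,:3]; s=q[:,:2]/q[:,2:]; s=s*(1+c["k1"]*(s**2).sum(1,keepdims=True))
    return s@c["K"][:2,:2].T+c["K"][:2,2]
def topdown(c,x0,x1,y0,y1,res=0.002):
    "height map, rows along -x, cols along -y"
    P=cloud(c).reshape(-1,3); col=c["img"].reshape(-1,3); m=np.isfinite(P[:,0])
    P,col=P[m],col[m]; i=((x1-P[:,0])/res).astype(int); j=((y1-P[:,1])/res).astype(int)
    H,W=int((x1-x0)/res),int((y1-y0)/res); k=(i>=0)&(i<H)&(j>=0)&(j<W)
    o=np.argsort(P[k,2]); h=np.full((H,W),np.nan); im=np.zeros((H,W,3),np.uint8)
    h[i[k][o],j[k][o]]=P[k,2][o]; im[i[k][o],j[k][o]]=col[k][o]; return h,im
E
python3 - <<'E'
from h import *
print(get_state())
for n in ("scene","side","wrist"):
    c=snap(n); cv2.imwrite(f"pics/{n}0.png",c["img"]); print(n,c["T"].round(3).tolist(),c["K"][0,0],c["k1"],(c["d"]>0).mean())
    if n!="wrist": np.save(n+"0.npy",c,allow_pickle=True)
print(imaging.camera_params("wrist"))
a=cv2.imread("pics/scene0.png")
E
```

```text
{'time': 0.0, 'q': array([ 1.00791024,  0.47781627,  0.02234613,  1.55644986, -0.01149233,
        1.10930849, -0.08311734]), 'qvel': array([-0.00034043, -0.00147182, -0.00056511, -0.00084768, -0.00018863,
       -0.00012577,  0.00111535]), 'joint_torque': array([ 2.74447466e-04, -5.96446931e+01,  1.60795044e+00, -2.81191152e+01,
        1.24741867e-02,  9.36827157e-03,  2.13456286e-05]), 'eef_pos': array([ 0.29622652, -0.6058642 ,  0.23031568]), 'orientation': array([-8.83350317e-04,  9.74256768e-01,  2.25439330e-01, -2.80526562e-04]), 'ft_force': array([-0.16059232,  0.20420719,  0.33231674]), 'torque': array([-0.03087095,  0.01880743, -0.02665289]), 'grip_force': 0.0, 'width': 0.08567905858889494}
scene [[0.464, 0.751, -0.471, 0.984], [0.886, -0.386, 0.257, -0.195], [0.012, -0.536, -0.844, 0.798], [0.0, 0.0, 0.0, 1.0]] 394.1543342291904 0.01799087100068973 0.9962372448979592
side [[-0.94, 0.191, -0.282, 0.857], [0.341, 0.531, -0.776, 0.827], [0.001, -0.826, -0.564, 0.649], [0.0, 0.0, 0.0, 1.0]] 485.42697244815946 -0.1468657343824251 0.9957950680272109
wrist [[0.439, -0.863, -0.251, 0.36], [-0.899, -0.422, -0.122, -0.575], [-0.001, 0.279, -0.96, 0.373], [0.0, 0.0, 0.0, 1.0]] 299.48528405710886 -0.029326237184197742 0.9957950680272109
{'fov_y': 70.07651256620811, 'cx': 277.05578021228604, 'cy': 203.19983632381016, 'k1': -0.029326237184197742, 'T_tool_cam': array([[-4.49296299e-04, -9.60314019e-01, -2.78920747e-01,
         7.08221561e-02],
       [ 9.99999656e-01, -6.26130964e-04,  5.44908185e-04,
         1.30120851e-04],
       [-6.97923886e-04, -2.78920407e-01,  9.60313969e-01,
        -1.42629025e-01],
       [ 0.00000000e+00,  0.00000000e+00,  0.00000000e+00,
         1.00000000e+00]])}
```

View pics/scene0.png

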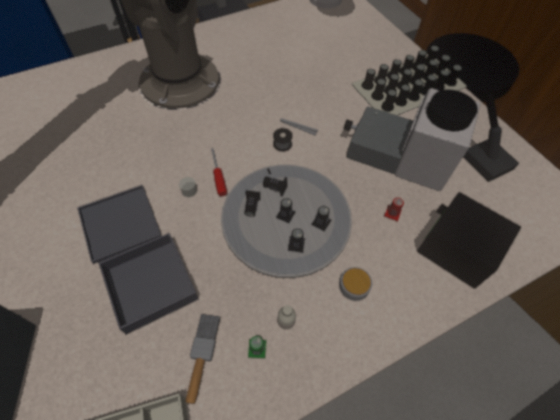

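View pics/side0.png

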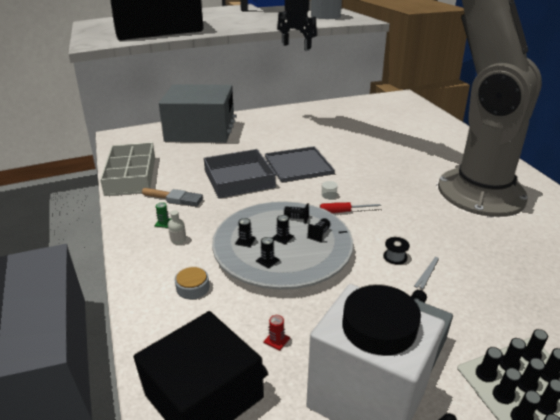

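Scene view: turntable at (287,218). Uprights at (286,210), (322,217) and (297,240), so 3 good. Lying housings at (275,183) and (252,202), so 2 tipped. Tray (deep/shallow pair) at (120,222) and (148,282), with the deeper one at (148,282). Knob at (348,126). The side view agrees.

```bash
python3 - <<'E'
from h import *
S=np.load("scene0.npy",allow_pickle=True).item(); D=np.load("side0.npy",allow_pickle=True).item()
for n,c in (("scene",S),("side",D)):
    P=cloud(c); g=c["img"].max(2); hsv=cv2.cvtColor(c["img"],cv2.COLOR_BGR2HSV)
    bench=P[(np.abs(P[...,2])<.02)&(g>120)][:,2]; print(n,"bench z",np.median(bench))
    print("knob depth pts",P[124:130:2,348] if n=="scene" else "")
    # disc
    m=(np.abs(P[...,2]-.03)<.008)&(P[...,0]>.4)&(P[...,0]<1)&(np.abs(P[...,1])<.35)&(hsv[...,1]<60)
    m=m.astype(np.uint8); m=cv2.morphologyEx(m,cv2.MORPH_OPEN,np.ones((3,3)))
    k,l,st,ce=cv2.connectedComponentsWithStats(m); i=1+st[1:,4].argmax()
    q=P[l==i]; (cc,r)=cv2.minEnclosingCircle(q[:,:2].astype(np.float32)); print("disc",cc,r,np.median(q[:,2]))
    c0=np.array(cc)
    # dark blobs above disc
    m=(np.hypot(P[...,0]-c0[0],P[...,1]-c0[1])<.15)&(P[...,2]>.037)&(P[...,2]<.12)
    k,l,st,ce=cv2.connectedComponentsWithStats(m.astype(np.uint8))
    for i in range(1,k):
        if st[i,4]>40:
            q=P[l==i]; print(" blob",ce[i].round(),st[i,4],"xy",q[:,:2].mean(0).round(3),"zmax",q[:,2].max().round(3), "top xy",q[q[:,2]>q[:,2].max()-.006].mean(0).round(3))
h1,i1=topdown(S,.2,1.1,-.55,.55); h2,i2=topdown(D,.2,1.1,-.55,.55)
big=np.where(np.isnan(h1)[...,None],i2,i1)
big=cv2.resize(big,None,fx=1.4,fy=1.3); 
def draw(im):
    im=cv2.resize(im,(770,600)) 
    for k in range(2,11): y=int((1.1-k*.1)/.9*600); cv2.putText(im,f"{k/10}",(0,y),0,.4,(0,0,255)); cv2.line(im,(0,y),(770,y),(0,120,0),1)
    for k in range(-5,6): x=int((.55-k*.1)/1.1*770); cv2.putText(im,f"{k/10}",(x,595),0,.4,(0,0,255)); cv2.line(im,(x,0),(x,600),(0,120,0),1)
    return im
cv2.imwrite("pics/top0.png",draw(big))
E
```

```text
scene bench z 0.0003927914237908947
knob depth pts [[0.42492225 0.31312933 0.05914502]
 [0.42630371 0.31341719 0.05305753]
 [0.42891207 0.31259683 0.04855579]]
disc (0.5778546929359436, 0.049728915095329285) 0.15096519887447357 0.031047714288045536
 blob [275. 183.] 288 xy [0.504 0.061] zmax 0.067 top xy [0.515 0.074 0.064]
 blob [251. 202.] 321 xy [ 0.525 -0.011] zmax 0.068 top xy [0.507 0.001 0.064]
 blob [286. 208.] 220 xy [0.583 0.046] zmax 0.086 top xy [0.579 0.048 0.083]
 blob [322. 215.] 226 xy [0.637 0.107] zmax 0.087 top xy [0.633 0.11  0.083]
 blob [297. 238.] 232 xy [0.66 0.03] zmax 0.086 top xy [0.657 0.033 0.083]
side bench z -0.0008739686129166646
knob depth pts 
disc (0.5773319005966187, 0.05300172045826912) 0.15235239267349243 0.029318171601204535
 blob [289. 219.] 579 xy [0.554 0.028] zmax 0.085 top xy [0.58  0.052 0.081]
 blob [245. 230.] 291 xy [0.657 0.043] zmax 0.084 top xy [0.656 0.038 0.081]
 blob [318. 228.] 313 xy [0.506 0.073] zmax 0.066 top xy [0.516 0.079 0.062]
 blob [267. 249.] 313 xy [0.634 0.12 ] zmax 0.084 top xy [0.632 0.115 0.081]
```

View pics/top0.png

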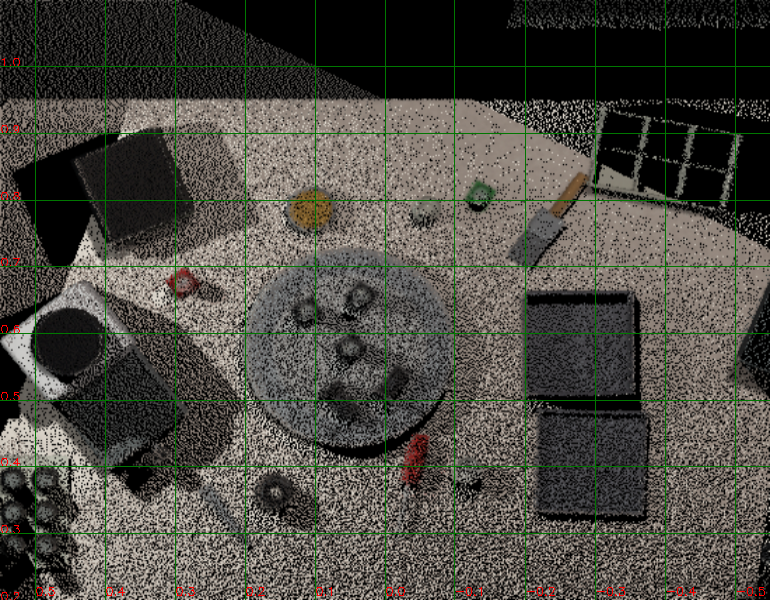

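The top map (1 px ≈ 1.5 mm) shows the turntable at (0.577,0.05). The two containers are near (0.58,-0.29) and (0.41,-0.30), and the console is around (0.47,0.37) with its face looking toward -x,-y. Next I measure the containers, console and knob.

```bash
python3 - <<'E'
from h import *
S=np.load("scene0.npy",allow_pickle=True).item(); D=np.load("side0.npy",allow_pickle=True).item()
for n,c in (("scene",S),("side",D)):
    P=cloud(c); X,Y,Z=P[...,0],P[...,1],P[...,2]
    for nm,(a,b,e,f) in dict(far=(.49,.69,-.40,-.18),near=(.31,.495,-.42,-.20)).items():
        m=(X>a)&(X<b)&(Y>e)&(Y<f)
        z=Z[m]; hist,ed=np.histogram(z,np.arange(-.005,.06,.004)); print(n,nm,hist)
        for lo,hi in ((.009,.018),(.034,.047)):
            q=P[m&(Z>lo)&(Z<hi)]
            if len(q)>60:
                r=cv2.minAreaRect(q[:,:2].astype(np.float32)); print("   rim",lo,[np.round(t,3) for t in r])
    m=(X>.3)&(X<.62)&(Y>.25)&(Y<.55)&(Z>.058)&(Z<.072)
    k,l,st,ce=cv2.connectedComponentsWithStats(m.astype(np.uint8)); i=1+st[1:,4].argmax(); q=P[l==i]
    r=cv2.minAreaRect(q[:,:2].astype(np.float32)); print(n,"console",[np.round(t,3) for t in r],cv2.boxPoints(r).round(3).tolist(),np.median(q[:,2]))
    m=(X>.36)&(X<.46)&(Y>.26)&(Y<.36)&(Z>.012)&(Z<.075)&(c["img"].max(2)<70)
    k,l,st,ce=cv2.connectedComponentsWithStats(m.astype(np.uint8))
    for i in range(1,k):
        if st[i,4]>15: q=P[l==i]; print("  dark",ce[i].round(1),st[i,4],q.mean(0).round(3),q.min(0).round(3),q.max(0).round(3))
    crop=c["img"][95:185,320:480] if n=="scene" else c["img"][240:340,360:500]
    cv2.imwrite(f"pics/c_{n}.png",cv2.resize(crop,None,fx=4,fy=4,interpolation=cv2.INTER_CUBIC))
a,b=cv2.imread("pics/c_scene.png"),cv2.imread("pics/c_side.png")
cv2.imwrite("pics/c.png",a)
E
```

```text
scene far [ 588 3694 3473  288  153  155  169  162  161  171  177  482  162    1
    0    0]
   rim 0.009 [array([ 0.586, -0.277]), array([0.155, 0.156]), np.float64(89.54)]
   rim 0.034 [array([ 0.585, -0.278]), array([0.158, 0.157]), np.float64(0.054)]
scene near [ 241 1977 3056  430  360  164    0    0    0    0    0    0    0    0
    0    0]
   rim 0.009 [array([ 0.406, -0.295]), array([0.157, 0.16 ]), np.float64(88.083)]
scene console [array([0.508, 0.386]), array([0.176, 0.147]), np.float64(37.83)] [[0.3930000066757202, 0.38999998569488525], [0.4830000102519989, 0.27399998903274536], [0.621999979019165, 0.38199999928474426], [0.5320000052452087, 0.49799999594688416]] 0.06616866530352195
  dark [347.6 125.2] 59 [0.423 0.314 0.053] [0.413 0.306 0.036] [0.432 0.323 0.062]
side far [371 877 484 160 182 163 170 191 175 176 197 209  10   0   0   0]
   rim 0.009 [array([ 0.585, -0.274]), array([0.154, 0.163]), np.float64(0.621)]
   rim 0.034 [array([ 0.584, -0.274]), array([0.157, 0.163]), np.float64(0.923)]
side near [360 994 543 196 164   1   0   0   0   0   0   0   0   0   0   0]
   rim 0.009 [array([ 0.407, -0.293]), array([0.162, 0.154]), np.float64(87.763)]
side console [array([0.426, 0.397]), array([0.108, 0.054]), np.float64(79.302)] [[0.3889999985694885, 0.3490000069141388], [0.44200000166893005, 0.33899998664855957], [0.4620000123977661, 0.4449999928474426], [0.4090000092983246, 0.45500001311302185]] 0.06517819225711213
  dark [418.9 295.6] 125 [0.42  0.326 0.056] [0.406 0.311 0.048] [0.443 0.351 0.067]
```

View pics/c.png

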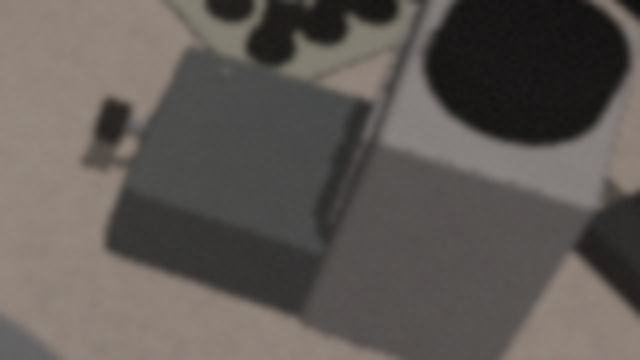

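Scene crop: the black knob head is at crop pixel (112,120), left of the console face. Deep bin is at (0.585,-0.276), shallow tray at (0.406,-0.294), both with sides nearly along the axes. The face normal points along (-0.79,-0.61) and the knob head is near (0.419,0.317). I'm moving to above the knob.

>>> {"name": "jog_arm", "arguments": {
  "series": "20 26 0 0 0 0;20 26 0 0 0 0;20 26 0 0 0 0;20 26 0 0 0 0;20 26 0 0 0 0",
  "hand": -1
}}

```text
time: 0.78
eef_pos: [0.4879, -0.357, 0.2312]
orientation: [-0.0, 0.974, 0.225, -0.0]
ft_force: [1.4, -1.9, -1.1]
width: 0.0856
grip_force: 0.0
```

>>> {"name": "jog_arm", "arguments": {
  "series": "0 32 0 0 0 6;0 32 0 0 0 12;0 32 0 0 0 12;0 32 0 0 0 12;0 32 0 0 0 12"
}}

```text
time: 1.4
eef_pos: [0.4867, -0.0443, 0.2314]
orientation: [0.0, 0.945, 0.326, 0.0]
ft_force: [1.3, 0.8, 0.2]
width: 0.0857
grip_force: 0.0
```

>>> {"name": "jog_arm", "arguments": {
  "series": "-8 34 -2 0 0 0;-8 34 -2 0 0 0;-8 34 -2 0 0 0;-8 34 -2 0 0 0;-8 34 -2 0 0 0",
  "hand": -0.3
}}

```text
time: 2.02
eef_pos: [0.415, 0.2591, 0.2135]
orientation: [0.0, 0.945, 0.326, 0.0]
ft_force: [0.5, 0.1, -0.3]
width: 0.0555
grip_force: 0.0
```

```bash
python3 - <<'E'
from h import *
c=snap("wrist"); cv2.imwrite("pics/w1.png",c["img"]); np.save("w1.npy",c,allow_pickle=True); print(get_state()["eef_pos"])
P=cloud(c); X,Y,Z=P[...,0],P[...,1],P[...,2]
m=(Z>.045)&(Z<.068)&(X>.38)&(X<.46)&(Y>.28)&(Y<.345)&(c["img"].max(2)<60)
n=np.array([.79,.613]);t=np.array([.613,-.79])
k,l,st,ce=cv2.connectedComponentsWithStats(m.astype(np.uint8))
for i in range(1,k):
    if st[i,4]>60: q=P[l==i]; print(ce[i],st[i,4],q.mean(0).round(4),q[:,2].max(),"n",np.percentile(q[:,:2]@n,[2,98]).round(4),"t",np.percentile(q[:,:2]@t,[2,98]).round(4))
q=P[(Z>.06)&(Z<.071)&(X>.36)&(Y>.26)]
a=q[:,:2]@n; print("face n",np.percentile(a,[0.5,1,2,5]), "knob exp n=face-.034..-.016")
E
```

```text
[0.41141444 0.26851152 0.21378875]
face n [0.55137409 0.55147431 0.55323398 0.5568657 ] knob exp n=face-.034..-.016
```

View pics/w1.png

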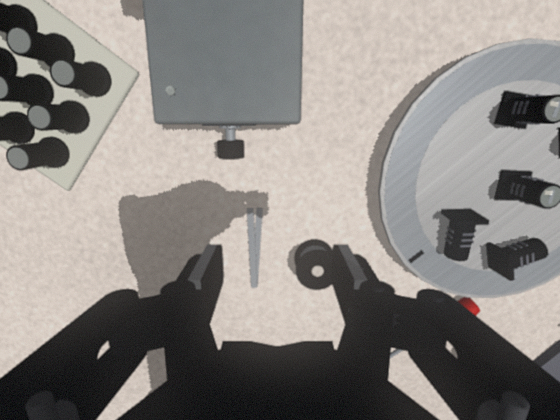

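Wrist view: the knob head covers pixels (217–245, 139–159) with its shaft at (231,132). The console's front edge is level in the picture, so the yaw is right. Tweezers are at (254,245).

```bash
python3 - <<'E'
from h import *
c=np.load("w1.npy",allow_pickle=True).item(); P=cloud(c)
n=np.array([.788,.616]);t=np.array([.616,-.788])
m=(c["img"][135:165,205:258].max(2)<75); ys,xs=np.nonzero(m); print(xs.min()+205,xs.max()+205,ys.min()+135,ys.max()+135)
print(P[141:160:4,231],P[110,231])
for z in (.046,.06):
    L=onplane(c,[[217,148],[245,148],[231,139],[231,159]],z); print(z,L.mean(0),L[:2,:2]@t,L[2:,:2]@n)
# triangulate against scene px
S=np.load("scene0.npy",allow_pickle=True).item()
A=[]
for C,px in ((c,[231,147]),(S,[347.6,125.2])):
    s=slopes(C,px)[0]; r=C["T"][:3,:3]@np.r_[s,1]; A.append((C["T"][:3,3],r/np.linalg.norm(r)))
(o1,r1),(o2,r2)=A; k=np.linalg.lstsq(np.c_[r1,-r2],o2-o1,rcond=None)[0]; print("tri",o1+k[0]*r1,o2+k[1]*r2)
e=onplane(c,[[165,123],[290,123]],.066); print("face n",e[:,:2]@n,e[:,:2].mean(0))
E
```

```text
218 242 140 157
[[0.42514681 0.32362104 0.05902099]
 [0.42200361 0.32137451 0.05897859]
 [0.41876922 0.3191339  0.05854564]
 [0.41568946 0.31682295 0.05911676]
 [0.41249422 0.31452672 0.05915259]] [0.44925079 0.33968206 0.06589446]
0.046 [0.41695209 0.32010858 0.046     ] [-0.0097541   0.01898723] [0.53536185 0.5150202 ]
0.06 [0.4193821  0.31931577 0.06      ] [-0.0069846  0.0204592] [0.53635418 0.51693085]
tri [0.41790198 0.32113152 0.04407792] [0.416788   0.32009074 0.0442047 ]
face n [0.551815  0.5514775] [0.43770165 0.33561259]
```

>>> {"name": "jog_arm", "arguments": {
  "series": "0.7 5.1 0 0 0 0;0.7 5.1 -6 0 0 0;0.7 5.1 -10 0 0 0;0.7 5.1 -10 0 0 0"
}}

```text
time: 2.58
eef_pos: [0.4207, 0.3066, 0.1108]
orientation: [0.001, 0.945, 0.326, -0.003]
ft_force: [-0.3, -0.4, 0.8]
width: 0.0555
grip_force: 0.0
```

```bash
python3 - <<'E'
from h import *
s=get_state(); print(s["eef_pos"],s["orientation"],s["width"])
E
```

```text
[0.42069242 0.30661207 0.11079275] [ 0.0010513   0.94527071  0.32626914 -0.00325976] 0.055500674047113695
```

>>> {"name": "jog_arm", "arguments": {
  "series": "0 0 0 0 0 0;0 0 0 0 0 0;0 0 0 0 0 0"
}}

```text
time: 2.95
eef_pos: [0.4234, 0.3089, 0.1149]
orientation: [-0.0, 0.945, 0.326, 0.001]
ft_force: [0.5, 0.5, -0.3]
width: 0.0554
grip_force: 0.0
```

>>> {"name": "jog_arm", "arguments": {
  "series": "-0.5 1.1 -3 0 0 0;-0.5 1.1 -6 0 0 0;-0.5 1.1 -8.5 0 0 0;-0.5 1.1 -8.5 0 0 0;-0.5 1.1 -8.5 0 0 0"
}}

```text
time: 3.58
eef_pos: [0.4182, 0.3201, 0.0296]
orientation: [-0.0, 0.945, 0.326, 0.001]
ft_force: [-0.0, 0.7, 0.4]
width: 0.0556
grip_force: 0.0
```

>>> {"name": "jog_arm", "arguments": {
  "series": "0 0 0 0 0 0;0 0 0 0 0 0;0 0 0 0 0 0;0 0 0 0 0 0",
  "hand": 1,
  "newtons": 50
}}

```text
time: 4.08
eef_pos: [0.4173, 0.3213, 0.0299]
orientation: [-0.001, 0.945, 0.326, 0.001]
ft_force: [-3.5, 1.7, 8.4]
width: 0.0266
grip_force: 48.7
```

>>> {"name": "jog_arm", "arguments": {
  "series": "-0.5 -0.4 0 0 0 0;-1.0 -0.8 0 0 0 0;-1.5 -1.2 0 0 0 0;-1.8 -1.4 0 0 0 0;-1.8 -1.4 0 0 0 0"
}}

```text
time: 4.7
eef_pos: [0.4014, 0.309, 0.03]
orientation: [-0.002, 0.945, 0.326, 0.003]
ft_force: [2.4, 7.5, 0.1]
width: 0.026
grip_force: 49.8
```

>>> {"name": "jog_arm", "arguments": {
  "series": "0 0 0 0 0 0;0 0 0 0 0 0;0 0 0 0 0 0;0 0 0 0 0 0",
  "hand": -0.3
}}

```text
time: 5.2
eef_pos: [0.3995, 0.3051, 0.0283]
orientation: [0.0, 0.945, 0.326, -0.0]
ft_force: [0.5, 0.5, 0.4]
width: 0.0555
grip_force: 0.0
```

>>> {"name": "jog_arm", "arguments": {
  "series": "0 0 5 0 0 0;0 0 10 0 0 0;0 0 14 0 0 0;0 0 14 0 0 0;0 0 14 0 0 0",
  "hand": -0.3
}}

```text
time: 5.82
eef_pos: [0.3994, 0.3049, 0.1679]
orientation: [0.0, 0.945, 0.326, -0.0]
ft_force: [0.4, -0.2, 0.4]
width: 0.0554
grip_force: 0.0
```

```bash
python3 - <<'E'
from h import *
c=snap("wrist"); np.save("w2.npy",c,allow_pickle=True); s=get_state(); print(s["eef_pos"],s["width"]); cv2.imwrite("pics/w2.png",c["img"])
P=cloud(c); X,Y,Z=P[...,0],P[...,1],P[...,2]; n=np.array([.788,.616]);t=np.array([.616,-.788])
A=P[...,:2]@n; B=P[...,:2]@t
m=(abs(B-.006)<.012)&(A>.47)&(A<.545)&(Z>.05)&(Z<.064); print(m.sum(),np.percentile(A[m],[3,50,97]),"home .5175-.5355; out ~ .4975-.5155")
E
```

```text
[0.39903171 0.30472893 0.16738152] 0.055617489222039906
781 [0.49777151 0.5105676  0.54192233] home .5175-.5355; out ~ .4975-.5155
```

The knob head moved 20 mm and stays out. Now the turntable.

>>> {"name": "jog_arm", "arguments": {
  "series": "4 -8 5 0 0 0;14 -25 5 0 0 0;14 -25 5 0 0 0;14 -25 5 0 0 0;14 -25 5 0 0 0",
  "hand": -0.3
}}

```text
time: 6.5
eef_pos: [0.5399, 0.0522, 0.217]
orientation: [0.0, 0.946, 0.325, -0.001]
ft_force: [1.1, 0.7, 0.2]
width: 0.0555
grip_force: 0.0
```

>>> {"name": "jog_arm", "arguments": {
  "series": "0 0 0 0 0 0;0 0 0 0 0 0;0 0 0 0 0 0"
}}

```text
time: 6.88
eef_pos: [0.5387, 0.0571, 0.2178]
orientation: [-0.0, 0.945, 0.327, -0.001]
ft_force: [-0.2, -0.2, 0.5]
width: 0.0555
grip_force: 0.0
```

```bash
cat >> h.py <<'E'
def housings(c,show=None):
    P=cloud(c); X,Y,Z=P[...,0],P[...,1],P[...,2]
    m=(np.hypot(X-.5775,Y-.051)<.16)&(Z>.042)&(Z<.1)&(c["img"].max(2)<140)
    k,l,st,ce=cv2.connectedComponentsWithStats(cv2.morphologyEx(m.astype(np.uint8),cv2.MORPH_OPEN,np.ones((3,3))))
    for i in range(1,k):
        if st[i,4]<120: continue
        q=P[l==i]; zt=np.percentile(q[:,2],99)
        if zt>.075:
            tp=q[q[:,2]>zt-.008]; (cc,r)=cv2.minEnclosingCircle(tp[:,:2].astype(np.float32)); print("UP px",ce[i].round(),"top",np.round(cc,4),"r",round(r,4),"z",zt.round(4))
        else:
            r=cv2.minAreaRect(q[:,:2].astype(np.float32)); print("LIE px",ce[i].round(),"ctr",np.round(r[0],4),np.round(r[1],3),"ang",round(r[2],1),"z",zt.round(4),"hi xy",q[q[:,2]>zt-.004].mean(0).round(4), "mean",q.mean(0).round(4))
E
python3 - <<'E'
from h import *
c=snap("wrist"); np.save("w3.npy",c,allow_pickle=True); s=get_state(); print(s["eef_pos"],s["orientation"],s["width"]); cv2.imwrite("pics/w3.png",c["img"]); housings(c)
E
```

```text
[0.53884072 0.05699918 0.21801053] [-2.58222312e-04  9.44912243e-01  3.27323423e-01 -4.05007937e-04] 0.05543314745465251
UP px [290.  84.] top [0.6298 0.1103] r 0.0121 z 0.0835
UP px [364. 110.] top [0.6543 0.0348] r 0.0131 z 0.0834
UP px [304. 157.] top [0.5782 0.051 ] r 0.0126 z 0.0837
LIE px [251. 210.] ctr [0.497  0.0608] [0.053 0.034] ang 39.9 z 0.0653 hi xy [0.5143 0.0753 0.064 ] mean [0.5012 0.0634 0.0562]
LIE px [316. 233.] ctr [ 0.5239 -0.0123] [0.034 0.053] ang 53.9 z 0.0652 hi xy [0.5064 0.0013 0.0644] mean [ 0.5249 -0.0086  0.0558]
```

View pics/w3.png

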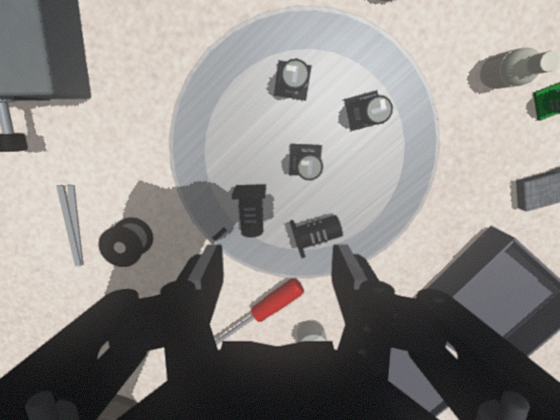

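Wrist view: three uprights at (294,75), (375,108) and (308,163), and two lying at (251,210) and (316,233). The first pick is the upright at (0.655,0.035).

>>> {"name": "jog_arm", "arguments": {
  "series": "6 -1 0 0 0 0;11.6 -2.2 -4 0 0 0;11.6 -2.2 -10 0 0 0;11.6 -2.2 -13 0 0 0;11.6 -2.2 -13 0 0 0"
}}

```text
time: 7.55
eef_pos: [0.6531, 0.0344, 0.0855]
orientation: [-0.001, 0.945, 0.327, -0.003]
ft_force: [-0.7, -0.0, 0.1]
width: 0.0554
grip_force: 0.0
```

>>> {"name": "jog_arm", "arguments": {
  "series": "0 0 -2 0 0 0;0 0 -4 0 0 0;0 0 -4 0 0 0;0 0 -4 0 0 0"
}}

```text
time: 8.05
eef_pos: [0.6559, 0.0335, 0.0489]
orientation: [0.0, 0.945, 0.326, 0.0]
ft_force: [0.7, 0.5, -0.4]
width: 0.0557
grip_force: 0.0
```

>>> {"name": "jog_arm", "arguments": {
  "series": "0 0 0 0 0 0;0 0 0 0 0 0;0 0 0 0 0 0;0 0 0 0 0 0",
  "hand": 1,
  "newtons": 30
}}

```text
time: 8.55
eef_pos: [0.6562, 0.0336, 0.0492]
orientation: [0.0, 0.945, 0.326, 0.001]
ft_force: [-0.7, 0.2, 6.0]
width: 0.0252
grip_force: 29.7
```

>>> {"name": "jog_arm", "arguments": {
  "series": "0 0 6 0 0 0;-1 -2 11 0 0 0;-29.5 -36.2 11 0 0 0;-29.5 -36.2 11 0 0 0;-29.5 -36.2 11 0 0 0"
}}

```text
time: 9.18
eef_pos: [0.5239, -0.1321, 0.1584]
orientation: [0.0, 0.945, 0.326, -0.0]
ft_force: [0.4, -0.8, -0.0]
width: 0.0249
grip_force: 29.7
```

>>> {"name": "jog_arm", "arguments": {
  "series": "0 0 0 0 0 0;0 0 0 0 0 0;0 0 0 0 0 0"
}}

```text
time: 9.55
eef_pos: [0.5265, -0.129, 0.1585]
orientation: [-0.0, 0.945, 0.327, 0.0]
ft_force: [-0.3, -0.4, 0.1]
width: 0.0252
grip_force: 29.7
```

>>> {"name": "jog_arm", "arguments": {
  "series": "-16.5 -20 0 0 0 0;-16.5 -20 0 0 0 0;-16.5 -20 0 0 0 0;-16.5 -20 -3 0 0 0;-16.5 -20 -8 0 0 0"
}}

```text
time: 10.18
eef_pos: [0.3607, -0.3349, 0.0795]
orientation: [0.003, 0.946, 0.324, 0.001]
ft_force: [0.4, -0.5, -2.1]
width: 0.0253
grip_force: 29.7
```

>>> {"name": "jog_arm", "arguments": {
  "series": "0 0 0 0 0 0;0 0 0 0 0 0;0 0 0 0 0 0"
}}

```text
time: 10.55
eef_pos: [0.3632, -0.3302, 0.0804]
orientation: [0.001, 0.945, 0.327, 0.001]
ft_force: [0.3, -0.4, 0.3]
width: 0.0253
grip_force: 29.7
```

Lower 5.7 cm to z≈0.0235.

>>> {"name": "jog_arm", "arguments": {
  "series": "0 0 -2.5 0 0 0;0 0 -4.5 0 0 0;0 0 -5.2 0 0 0;0 0 -5.7 0 0 0;0 0 -5.7 0 0 0"
}}

```text
time: 11.18
eef_pos: [0.3617, -0.3308, 0.0226]
orientation: [0.001, 0.945, 0.326, 0.001]
ft_force: [-0.3, 1.8, 2.2]
width: 0.0251
grip_force: 30.6
```

>>> {"name": "jog_arm", "arguments": {
  "series": "0 0 0 0 0 0;0 0 0 0 0 0;0 0 0 0 0 0;0 0 0 0 0 0",
  "hand": -0.3
}}

```text
time: 11.68
eef_pos: [0.3605, -0.3306, 0.0214]
orientation: [-0.0, 0.945, 0.326, -0.0]
ft_force: [-0.6, -0.3, 0.7]
width: 0.0552
grip_force: 0.0
```

>>> {"name": "jog_arm", "arguments": {
  "series": "0 0 4 0 0 0;0 0 10 0 0 0;15 20 16 0 0 0;15 22 19 0 0 0;15 22 19 0 0 0"
}}

```text
time: 12.3
eef_pos: [0.4625, -0.1827, 0.18]
orientation: [0.0, 0.945, 0.326, 0.0]
ft_force: [0.5, -0.4, 0.3]
width: 0.0555
grip_force: 0.0
```

>>> {"name": "jog_arm", "arguments": {
  "series": "0 14 0 0 0 0;0 14 0 0 0 0;0 14 0 0 0 0;0 14 0 0 0 0;0 14 0 0 0 0"
}}

```text
time: 12.92
eef_pos: [0.4617, -0.046, 0.1789]
orientation: [0.0, 0.946, 0.325, -0.0]
ft_force: [-0.2, 0.4, 0.1]
width: 0.0559
grip_force: 0.0
```

```bash
python3 - <<'E'
from h import *
c=snap("wrist"); s=get_state(); print(s["eef_pos"],s["q"].round(2)); housings(c)
for n in("scene","side"):
    c=snap(n); P=cloud(c); X,Y,Z=P[...,0],P[...,1],P[...,2]
    q=P[(X>.33)&(X<.48)&(Y>-.37)&(Y<-.22)&(Z>.05)&(Z<.08)]; print(n,len(q),q.mean(0),q.max(0)); cv2.imwrite(f"pics/{n}1.png",c["img"])
E
```

```text
[ 0.46177405 -0.04611675  0.17891338] [ 0.35  0.23 -0.44  2.07  0.13  0.87 -1.07]
UP px [272.  20.] top [0.5758 0.0479] r 0.0124 z 0.0834
LIE px [203.  85.] ctr [0.4968 0.06  ] [0.053 0.034] ang 41.2 z 0.065 hi xy [0.5141 0.0752 0.0638] mean [0.4996 0.0609 0.0561]
LIE px [289. 117.] ctr [ 0.5242 -0.012 ] [0.034 0.053] ang 54.5 z 0.065 hi xy [0.5061 0.001  0.064 ] mean [ 0.5235 -0.0113  0.0563]
scene 107 [ 0.36392388 -0.33102903  0.05666987] [ 0.37533831 -0.31940799  0.06041746]
side 20 [ 0.35969544 -0.32444132  0.05404107] [ 0.36896602 -0.31414231  0.05963779]
```

First housing stands in the tray, and the disc has hardly turned. Next is the upright at (0.577,0.049).

>>> {"name": "jog_arm", "arguments": {
  "series": "6 5 0 0 0 0;11.5 9.5 -2 0 0 0;11.5 9.5 -6 0 0 0;11.5 9.5 -10 0 0 0;11.5 9.5 -10 0 0 0"
}}

```text
time: 13.7
eef_pos: [0.5744, 0.0495, 0.076]
orientation: [-0.001, 0.945, 0.326, -0.003]
ft_force: [0.2, -0.3, 1.0]
width: 0.0557
grip_force: 0.0
```

>>> {"name": "jog_arm", "arguments": {
  "series": "0 0 -1.5 0 0 0;0 0 -3 0 0 0;0 0 -3 0 0 0;0 0 -3 0 0 0"
}}

```text
time: 14.2
eef_pos: [0.5772, 0.0509, 0.0497]
orientation: [0.0, 0.945, 0.326, 0.0]
ft_force: [-0.6, -0.5, -0.3]
width: 0.0556
grip_force: 0.0
```

>>> {"name": "jog_arm", "arguments": {
  "series": "0 0 0 0 0 0;0 0 0 0 0 0;0 0 0 0 0 0;0 0 0 0 0 0",
  "hand": 1
}}

```text
time: 14.7
eef_pos: [0.5772, 0.051, 0.0497]
orientation: [0.0, 0.945, 0.326, 0.0]
ft_force: [-1.0, 0.0, 5.9]
width: 0.0245
grip_force: 29.4
```

>>> {"name": "jog_arm", "arguments": {
  "series": "0 0 6 0 0 0;0 -3 11 0 0 0;-17.1 -34.5 11 0 0 0;-17.1 -34.5 11 0 0 0;-17.1 -34.5 11 0 0 0"
}}

```text
time: 15.32
eef_pos: [0.4862, -0.1455, 0.1591]
orientation: [0.0, 0.945, 0.326, 0.0]
ft_force: [1.4, -0.9, -0.3]
width: 0.0251
grip_force: 29.7
```

>>> {"name": "jog_arm", "arguments": {
  "series": "0 0 0 0 0 0;0 0 0 0 0 0;0 0 0 0 0 0"
}}

```text
time: 15.7
eef_pos: [0.4882, -0.1421, 0.1591]
orientation: [-0.0, 0.945, 0.327, 0.0]
ft_force: [-0.1, 0.3, -0.4]
width: 0.025
grip_force: 29.7
```

>>> {"name": "jog_arm", "arguments": {
  "series": "-8.2 -15.2 0 0 0 0;-8.2 -15.2 0 0 0 0;-8.2 -15.2 -2 0 0 0;-8.2 -15.2 -8 0 0 0;-8.2 -15.2 -8 0 0 0"
}}

```text
time: 16.32
eef_pos: [0.4032, -0.2932, 0.0758]
orientation: [-0.004, 0.945, 0.327, -0.002]
ft_force: [0.2, 0.4, 0.8]
width: 0.0251
grip_force: 29.8
```

>>> {"name": "jog_arm", "arguments": {
  "series": "0 0 0 0 0 0;0 0 0 0 0 0;0 0 0 0 0 0"
}}

```text
time: 16.7
eef_pos: [0.4066, -0.296, 0.0807]
orientation: [0.001, 0.945, 0.327, 0.001]
ft_force: [-0.8, 0.1, -0.9]
width: 0.0252
grip_force: 29.8
```

>>> {"name": "jog_arm", "arguments": {
  "series": "0 0 -2.5 0 0 0;0 0 -4.5 0 0 0;0 0 -5.2 0 0 0;0 0 -5.7 0 0 0;0 0 -5.7 0 0 0"
}}

```text
time: 17.32
eef_pos: [0.4059, -0.296, 0.0232]
orientation: [0.0, 0.945, 0.326, 0.0]
ft_force: [-1.1, 2.2, 4.2]
width: 0.0252
grip_force: 30.5
```

>>> {"name": "jog_arm", "arguments": {
  "series": "0 0 0 0 0 0;0 0 0 0 0 0;0 0 0 0 0 0;0 0 0 0 0 0",
  "hand": -0.3
}}

```text
time: 17.82
eef_pos: [0.4054, -0.2959, 0.0221]
orientation: [0.0, 0.945, 0.326, 0.0]
ft_force: [-0.6, 0.6, 1.1]
width: 0.0554
grip_force: 0.0
```

>>> {"name": "jog_arm", "arguments": {
  "series": "0 0 4 0 0 0;0 0 10 0 0 0;12 28 18 0 0 0;12 28 18 0 0 0;12 28 18 0 0 0"
}}

```text
time: 18.45
eef_pos: [0.4773, -0.1277, 0.1705]
orientation: [0.0, 0.945, 0.326, 0.0]
ft_force: [0.5, 0.3, 0.4]
width: 0.0555
grip_force: 0.0
```

>>> {"name": "jog_arm", "arguments": {
  "series": "8 20 0 0 0 0;8 20 0 0 0 0;8 20 0 0 0 0;8 20 0 0 0 0;8 20 0 0 0 0"
}}

```text
time: 19.08
eef_pos: [0.557, 0.074, 0.1696]
orientation: [-0.001, 0.945, 0.328, 0.0]
ft_force: [0.7, -0.8, 0.7]
width: 0.0553
grip_force: 0.0
```

```bash
cat > chk.py <<'E'
from h import *
c=snap("wrist"); s=get_state(); print(s["eef_pos"],s["q"].round(2)); housings(c)
c=snap("scene"); P=cloud(c); X,Y,Z=P[...,0],P[...,1],P[...,2]
m=((X>.33)&(X<.48)&(Y>-.37)&(Y<-.22)&(Z>.045)&(Z<.08)).astype(np.uint8)
k,l,st,ce=cv2.connectedComponentsWithStats(m)
for i in range(1,k):
    if st[i,4]>20: q=P[l==i]; print("tray",q.mean(0).round(3),q[:,2].max().round(3))
E
python3 chk.py
```

```text
[0.55659026 0.07144499 0.16939384] [ 0.15  0.4  -0.49  1.87  0.23  0.93 -1.35]
UP px [294. 102.] top [0.6318 0.1111] r 0.0129 z 0.0837
LIE px [248. 250.] ctr [0.4972 0.061 ] [0.053 0.034] ang 40.0 z 0.065 hi xy [0.5145 0.0755 0.0639] mean [0.5021 0.0644 0.056 ]
LIE px [314. 277.] ctr [ 0.5177 -0.0072] [0.033 0.035] ang 54.5 z 0.065 hi xy [0.5064 0.0019 0.0641] mean [ 0.5186 -0.0018  0.0562]
tray [ 0.365 -0.331  0.055] 0.06
tray [ 0.408 -0.298  0.055] 0.061
```

>>> {"name": "jog_arm", "arguments": {
  "series": "5 2.5 0 0 0 0;7.5 3.9 -2 0 0 0;7.5 3.9 -6 0 0 0;7.5 3.9 -9 0 0 0;7.5 3.9 -9 0 0 0"
}}

```text
time: 19.8
eef_pos: [0.6297, 0.1069, 0.0772]
orientation: [0.0, 0.946, 0.325, -0.003]
ft_force: [-0.8, -0.2, 1.2]
width: 0.0556
grip_force: 0.0
```

>>> {"name": "jog_arm", "arguments": {
  "series": "0 0 -1.5 0 0 0;0 0 -3 0 0 0;0 0 -3 0 0 0;0 0 -3 0 0 0"
}}

```text
time: 20.3
eef_pos: [0.6321, 0.11, 0.0501]
orientation: [0.0, 0.945, 0.326, 0.0]
ft_force: [0.3, 0.4, 0.6]
width: 0.0553
grip_force: 0.0
```

>>> {"name": "jog_arm", "arguments": {
  "series": "0 0 0 0 0 0;0 0 0 0 0 0;0 0 0 0 0 0;0 0 0 0 0 0",
  "hand": 1
}}

```text
time: 20.8
eef_pos: [0.6323, 0.1099, 0.0503]
orientation: [0.0, 0.945, 0.326, 0.001]
ft_force: [-0.1, -0.6, 4.3]
width: 0.0252
grip_force: 29.6
```

>>> {"name": "jog_arm", "arguments": {
  "series": "0 0 6 0 0 0;0 -3 11 0 0 0;-18.2 -36.8 11 0 0 0;-18.2 -36.8 11 0 0 0;-18.2 -36.8 11 0 0 0"
}}

```text
time: 21.42
eef_pos: [0.5416, -0.0871, 0.1595]
orientation: [0.0, 0.945, 0.326, -0.0]
ft_force: [-0.3, -0.4, 0.2]
width: 0.0251
grip_force: 29.7
```

>>> {"name": "jog_arm", "arguments": {
  "series": "0 0 0 0 0 0;0 0 0 0 0 0;0 0 0 0 0 0"
}}

```text
time: 21.8
eef_pos: [0.5435, -0.0835, 0.1597]
orientation: [-0.0, 0.945, 0.327, 0.0]
ft_force: [-0.1, 0.1, -1.0]
width: 0.0251
grip_force: 29.7
```

>>> {"name": "jog_arm", "arguments": {
  "series": "-9.3 -17.3 0 0 0 0;-9.3 -17.3 0 0 0 0;-9.3 -17.3 0 0 0 0;-9.3 -17.3 -4 0 0 0;-9.3 -17.3 -8 0 0 0"
}}

```text
time: 22.42
eef_pos: [0.4506, -0.2591, 0.0792]
orientation: [0.001, 0.946, 0.326, 0.001]
ft_force: [0.8, -0.3, -1.3]
width: 0.0249
grip_force: 29.7
```

>>> {"name": "jog_arm", "arguments": {
  "series": "0 0 0 0 0 0;0 0 0 0 0 0;0 0 0 0 0 0"
}}

```text
time: 22.8
eef_pos: [0.4516, -0.2582, 0.0813]
orientation: [0.001, 0.945, 0.327, 0.001]
ft_force: [-0.4, -0.2, -0.5]
width: 0.0251
grip_force: 29.7
```

>>> {"name": "jog_arm", "arguments": {
  "series": "0 0 -2.5 0 0 0;0 0 -4.5 0 0 0;0 0 -5.2 0 0 0;0 0 -5.7 0 0 0;0 0 -5.7 0 0 0"
}}

```text
time: 23.42
eef_pos: [0.4508, -0.2585, 0.0239]
orientation: [0.001, 0.945, 0.326, 0.001]
ft_force: [-2.4, 0.5, 3.6]
width: 0.0254
grip_force: 30.3
```

>>> {"name": "jog_arm", "arguments": {
  "series": "0 0 0 0 0 0;0 0 0 0 0 0;0 0 0 0 0 0;0 0 0 0 0 0",
  "hand": -0.3
}}

```text
time: 23.92
eef_pos: [0.4499, -0.2583, 0.0227]
orientation: [-0.0, 0.945, 0.326, 0.0]
ft_force: [1.0, 0.2, -0.0]
width: 0.0558
grip_force: 0.0
```

>>> {"name": "jog_arm", "arguments": {
  "series": "0 0 4 0 0 0;0 0 10 0 0 0;1 16 15 0 0 0;1 22 15 0 0 0;1 22 15 0 0 0"
}}

```text
time: 24.55
eef_pos: [0.4584, -0.0745, 0.166]
orientation: [0.0, 0.945, 0.326, 0.0]
ft_force: [0.8, -0.8, 0.1]
width: 0.0556
grip_force: 0.0
```

>>> {"name": "jog_arm", "arguments": {
  "series": "0 0 0 0 0 0;0 0 0 0 0 0;0 0 0 0 0 0"
}}

```text
time: 24.92
eef_pos: [0.458, -0.0777, 0.1649]
orientation: [-0.0, 0.946, 0.325, -0.0]
ft_force: [0.7, 0.0, 0.6]
width: 0.0555
grip_force: 0.0
```

```bash
python3 chk.py
```

```text
[ 0.4580634  -0.07765779  0.16482586] [ 0.48  0.26 -0.51  2.08  0.17  0.84 -1.04]
LIE px [168.  52.] ctr [0.4968 0.0599] [0.053 0.035] ang 41.6 z 0.0651 hi xy [0.5139 0.0754 0.0639] mean [0.5004 0.0608 0.0559]
LIE px [262.  89.] ctr [ 0.5245 -0.0127] [0.034 0.051] ang 54.5 z 0.0651 hi xy [0.506  0.0009 0.064 ] mean [ 0.5229 -0.0121  0.0562]
tray [ 0.365 -0.331  0.056] 0.062
tray [ 0.408 -0.298  0.056] 0.061
tray [ 0.454 -0.26   0.055] 0.061
```

>>> {"name": "jog_arm", "arguments": {
  "series": "2 7 0 0 0 0;3.6 13.6 0 0 0 0;3.6 13.6 -5 0 0 0;3.6 13.6 -8.5 0 0 0;3.6 13.6 -8.5 0 0 0",
  "hand": -0.1
}}

```text
time: 25.65
eef_pos: [0.4924, 0.0589, 0.078]
orientation: [-0.001, 0.945, 0.326, -0.003]
ft_force: [0.2, -0.6, 1.1]
width: 0.0469
grip_force: 0.0
```

>>> {"name": "jog_arm", "arguments": {
  "series": "0 0 -2 0 0 0;0 0 -4 0 0 0;0 0 -4.6 0 0 0;0 0 -4.6 0 0 0;0 0 -4.6 0 0 0"
}}

```text
time: 26.28
eef_pos: [0.4953, 0.0598, 0.0354]
orientation: [0.0, 0.945, 0.326, 0.001]
ft_force: [0.5, 0.0, 0.2]
width: 0.0471
grip_force: 0.0
```

>>> {"name": "jog_arm", "arguments": {
  "series": "0 0 0 0 0 0;0 0 0 0 0 0;0 0 0 0 0 0;0 0 0 0 0 0",
  "hand": 1
}}

```text
time: 26.78
eef_pos: [0.4949, 0.0599, 0.035]
orientation: [0.0, 0.945, 0.326, 0.0]
ft_force: [-1.8, 0.1, 5.9]
width: 0.0247
grip_force: 29.0
```

>>> {"name": "jog_arm", "arguments": {
  "series": "0 0 5 0 0 0;0 -2 10 0 0 0;7.5 -31 10 0 0 0;7.5 -31 10 0 0 0;7.5 -31 10 0 0 0"
}}

```text
time: 27.4
eef_pos: [0.5417, -0.1436, 0.1347]
orientation: [0.0, 0.945, 0.326, 0.0]
ft_force: [1.4, -0.0, -0.8]
width: 0.025
grip_force: 29.6
```

>>> {"name": "jog_arm", "arguments": {
  "series": "0 0 0 0 0 0;0 0 0 0 0 0;0 0 0 0 0 0"
}}

```text
time: 27.78
eef_pos: [0.5412, -0.1398, 0.1343]
orientation: [-0.0, 0.945, 0.327, 0.0]
ft_force: [-0.4, 0.5, -1.0]
width: 0.0249
grip_force: 29.6
```

>>> {"name": "jog_arm", "arguments": {
  "series": "1.9 -15.5 0 0 0 0;1.9 -15.5 0 0 0 0;1.9 -15.5 0 0 0 0;1.9 -15.5 -4 0 0 0;1.9 -15.5 -6 0 0 0"
}}

```text
time: 28.4
eef_pos: [0.5596, -0.2949, 0.0725]
orientation: [-0.001, 0.945, 0.327, -0.001]
ft_force: [0.2, 0.6, -0.5]
width: 0.0251
grip_force: 29.6
```

>>> {"name": "jog_arm", "arguments": {
  "series": "0 0 -2 0 0 0;0 0 -4 0 0 0;0 0 -5.6 0 0 0;0 0 -5.8 0 0 0;0 0 -5.8 0 0 0"
}}

```text
time: 29.02
eef_pos: [0.5608, -0.2967, 0.0166]
orientation: [0.0, 0.945, 0.326, 0.0]
ft_force: [-0.4, 0.2, -1.0]
width: 0.0249
grip_force: 29.6
```

>>> {"name": "jog_arm", "arguments": {
  "series": "0 0 0 0 0 0;0 0 0 0 0 0;0 0 0 0 0 0;0 0 0 0 0 0",
  "hand": -0.1
}}

```text
time: 29.52
eef_pos: [0.5605, -0.2968, 0.0165]
orientation: [0.0, 0.945, 0.326, 0.0]
ft_force: [-0.5, -0.5, -0.0]
width: 0.0475
grip_force: 0.0
```

>>> {"name": "jog_arm", "arguments": {
  "series": "0 0 6 0 0 0;0 0 11 0 0 0;-6 20 13 0 0 -10;-6 20 13 0 0 -20;-6 20 13 0 0 -30"
}}

```text
time: 30.15
eef_pos: [0.5062, -0.1161, 0.1447]
orientation: [0.0, 0.998, 0.067, 0.001]
ft_force: [1.1, 0.8, 0.1]
width: 0.0468
grip_force: 0.0
```

>>> {"name": "jog_arm", "arguments": {
  "series": "0 4 2 0 0 -10;0 4 2 0 0 -20;0 4 2 0 0 -30;0 4 2 0 0 -40;0 4 2 0 0 -44"
}}

```text
time: 30.78
eef_pos: [0.5067, -0.0777, 0.1643]
orientation: [0.0, 0.951, -0.31, 0.0]
ft_force: [-0.2, 0.1, 1.1]
width: 0.0469
grip_force: 0.0
```

```bash
cat >> chk.py <<'E'
m=((X>.515)&(X<.655)&(Y>-.345)&(Y<-.205)&(Z>.015)&(Z<.08)&(c["img"].max(2)<90)).astype(np.uint8)
k,l,st,ce=cv2.connectedComponentsWithStats(m)
for i in range(1,k):
    if st[i,4]>40: q=P[l==i]; print("bin",q.mean(0).round(3),q.min(0).round(3),q.max(0).round(3))
cv2.imwrite("pics/scene_now.png",cv2.resize(c["img"][130:340,60:380],None,fx=2.5,fy=2.5))
E
python3 chk.py
```

```text
[ 0.5067457  -0.07773113  0.16430751] [ 0.25  0.31 -0.26  1.99  0.1   0.86 -2.27]
LIE px [207. 225.] ctr [ 0.5249 -0.012 ] [0.03  0.053] ang 50.9 z 0.0644 hi xy [0.5114 0.0079 0.0636] mean [ 0.5255 -0.014   0.055 ]
tray [ 0.365 -0.331  0.055] 0.06
tray [ 0.408 -0.298  0.055] 0.06
tray [ 0.454 -0.259  0.055] 0.06
bin [ 0.57  -0.294  0.029] [ 0.539 -0.322  0.015] [ 0.596 -0.267  0.041]
```

View pics/scene_now.png

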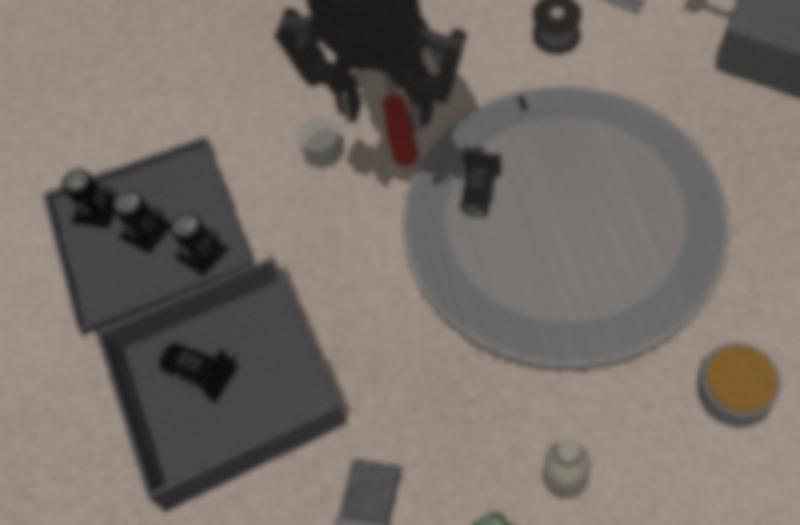

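The picture shows three uprights standing in the tray, one lying in the bin, and the last lying one on the disc at (480,182). I'm picking that one.

>>> {"name": "jog_arm", "arguments": {
  "series": "2 6.3 0 0 0 0;2 6.3 -5 0 0 0;2 6.3 -8.4 0 0 0;2 6.3 -8.4 0 0 0"
}}

```text
time: 31.38
eef_pos: [0.5247, -0.0149, 0.0781]
orientation: [0.001, 0.951, -0.308, -0.003]
ft_force: [-0.1, -0.3, 0.7]
width: 0.0468
grip_force: 0.0
```

>>> {"name": "jog_arm", "arguments": {
  "series": "0 0 -2 0 0 0;0 0 -4 0 0 0;0 0 -4.5 0 0 0;0 0 -4.5 0 0 0;0 0 -4.5 0 0 0"
}}

```text
time: 32.0
eef_pos: [0.5276, -0.0149, 0.0363]
orientation: [-0.0, 0.951, -0.309, 0.001]
ft_force: [0.2, -0.1, 1.0]
width: 0.0471
grip_force: 0.0
```

>>> {"name": "jog_arm", "arguments": {
  "series": "0 0 0 0 0 0;0 0 0 0 0 0;0 0 0 0 0 0;0 0 0 0 0 0",
  "hand": 1
}}

```text
time: 32.5
eef_pos: [0.5273, -0.0149, 0.0359]
orientation: [-0.0, 0.951, -0.308, 0.001]
ft_force: [-1.5, 0.6, 7.0]
width: 0.0249
grip_force: 30.1
```

>>> {"name": "jog_arm", "arguments": {
  "series": "0 0 5 0 0 0;0 -2 9 0 0 0;9 -22.3 9 0 0 0;9 -22.3 9 0 0 0;9 -22.3 9 0 0 0"
}}

```text
time: 33.12
eef_pos: [0.6032, -0.208, 0.1253]
orientation: [-0.0, 0.951, -0.308, 0.0]
ft_force: [1.8, 0.5, 1.0]
width: 0.025
grip_force: 29.7
```

>>> {"name": "jog_arm", "arguments": {
  "series": "0 0 0 0 0 0;0 0 0 0 0 0;0 0 0 0 0 0"
}}

```text
time: 33.5
eef_pos: [0.6025, -0.2042, 0.125]
orientation: [-0.0, 0.952, -0.307, -0.0]
ft_force: [-0.4, 0.6, -0.3]
width: 0.0251
grip_force: 29.7
```

>>> {"name": "jog_arm", "arguments": {
  "series": "1.5 -3.4 0 0 0 0;1.5 -3.4 -4 0 0 0;1.5 -3.4 -8 0 0 0;1.5 -3.4 -8.7 0 0 0;1.5 -3.4 -8.7 0 0 0"
}}

```text
time: 34.12
eef_pos: [0.6182, -0.2394, 0.0388]
orientation: [-0.0, 0.951, -0.308, 0.0]
ft_force: [-0.1, -0.2, -0.5]
width: 0.0247
grip_force: 29.7
```

>>> {"name": "jog_arm", "arguments": {
  "series": "0 0 0 0 0 0;0 0 0 0 0 0;0 0 0 0 0 0;0 0 0 0 0 0",
  "hand": -0.1
}}

```text
time: 34.62
eef_pos: [0.6179, -0.2404, 0.0385]
orientation: [0.0, 0.951, -0.309, 0.0]
ft_force: [-0.4, 0.6, -0.3]
width: 0.0468
grip_force: 0.0
```

>>> {"name": "jog_arm", "arguments": {
  "series": "0 0 6 0 0 0;0 0 12 0 0 0;-8 20 14 0 0 10;-8 20 14 0 0 20;-8 20 14 0 0 30",
  "hand": -0.3
}}

```text
time: 35.25
eef_pos: [0.5477, -0.0653, 0.1761]
orientation: [0.0, 0.999, -0.049, 0.0]
ft_force: [1.6, -0.2, -0.0]
width: 0.0556
grip_force: 0.0
```

>>> {"name": "jog_arm", "arguments": {
  "series": "-6 15 0 0 0 10;-6 15 0 0 0 20;-6 15 0 0 0 30;-6 15 0 0 0 40;-6 15 0 0 0 44"
}}

```text
time: 35.88
eef_pos: [0.4882, 0.0836, 0.1757]
orientation: [0.0, 0.945, 0.328, 0.0]
ft_force: [0.4, -0.6, 0.2]
width: 0.0558
grip_force: 0.0
```

```bash
python3 chk.py
```

```text
[0.48828847 0.08320377 0.17563644] [ 0.24  0.31 -0.63  2.    0.23  0.9  -1.41]
tray [ 0.365 -0.331  0.055] 0.06
tray [ 0.408 -0.297  0.055] 0.06
tray [ 0.454 -0.259  0.056] 0.061
bin [ 0.583 -0.277  0.029] [ 0.54  -0.322  0.015] [ 0.622 -0.232  0.042]
```

View pics/scene_now.png

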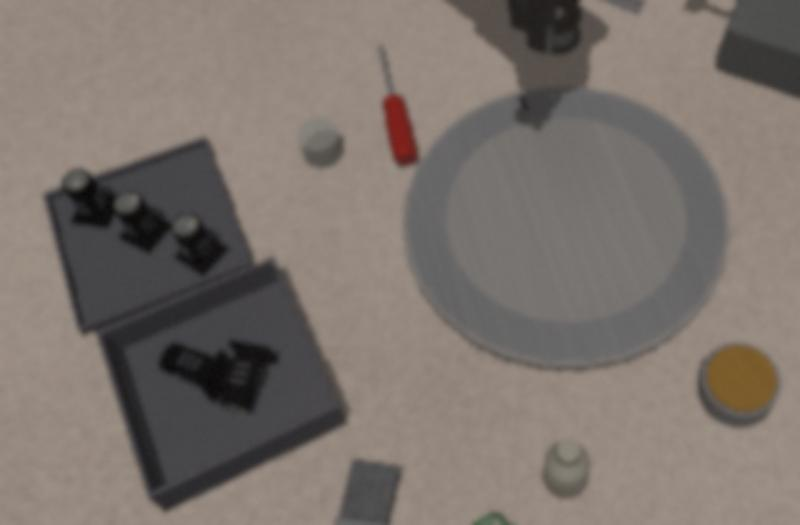

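Everything is in place: both lying ones are in the bin (top 42 mm), three stand in the tray, and the disc is empty. Next I push the knob home.

>>> {"name": "jog_arm", "arguments": {
  "series": "-8.8 22.3 -1 0 0 0;-8.8 22.3 -1 0 0 0;-8.8 22.3 -1 0 0 0;-8.8 22.3 -1 0 0 0;-8.8 22.3 -6 0 0 0"
}}

```text
time: 36.6
eef_pos: [0.4007, 0.3131, 0.1183]
orientation: [-0.003, 0.945, 0.328, 0.004]
ft_force: [1.7, -1.4, -0.8]
width: 0.0555
grip_force: 0.0
```

>>> {"name": "jog_arm", "arguments": {
  "series": "0 0 0 0 0 0;0 0 0 0 0 0;0 0 0 0 0 0"
}}

```text
time: 36.98
eef_pos: [0.4017, 0.306, 0.1171]
orientation: [-0.0, 0.946, 0.325, 0.001]
ft_force: [-1.1, 0.1, -0.2]
width: 0.0556
grip_force: 0.0
```

```bash
cat > knob.py <<'E'
from h import *
c=snap("wrist"); print(get_state()["eef_pos"]); cv2.imwrite("pics/w4.png",c["img"])
P=cloud(c); n=np.array([.788,.616]);t=np.array([.616,-.788]); A=P[...,:2]@n; B=P[...,:2]@t; Z=P[...,2]
m=(abs(B-.006)<.025)&(A>.47)&(A<.545)&(Z>.054)&(Z<.064)&(c["img"].max(2)<75); print(m.sum(),"n",np.percentile(A[m],[3,50,97]),"t",np.percentile(B[m],[3,97]))
E
python3 knob.py
```

```text
[0.40161206 0.30599549 0.11694819]
740 n [0.49868083 0.50717457 0.51465856] t [-0.00642244  0.01510871]
```

>>> {"name": "jog_arm", "arguments": {
  "series": "0 0 -4 0 0 0;0 0 -7 0 0 0;0 0 -8.8 0 0 0;0 0 -8.8 0 0 0;0 0 -8.8 0 0 0"
}}

```text
time: 37.65
eef_pos: [0.4011, 0.3067, 0.0286]
orientation: [-0.0, 0.945, 0.326, 0.001]
ft_force: [0.0, 0.5, 0.1]
width: 0.0557
grip_force: 0.0
```

>>> {"name": "jog_arm", "arguments": {
  "series": "0 0 0 0 0 0;0 0 0 0 0 0;0 0 0 0 0 0;0 0 0 0 0 0",
  "hand": 1,
  "newtons": 50
}}

```text
time: 38.15
eef_pos: [0.3999, 0.3079, 0.0287]
orientation: [-0.001, 0.945, 0.326, 0.001]
ft_force: [-3.4, 2.0, 6.9]
width: 0.0265
grip_force: 48.6
```

>>> {"name": "jog_arm", "arguments": {
  "series": "0.5 0.4 0 0 0 0;1.0 0.8 0 0 0 0;1.5 1.2 0 0 0 0;1.75 1.35 0 0 0 0;1.75 1.35 0 0 0 0"
}}

```text
time: 38.78
eef_pos: [0.4158, 0.3201, 0.0286]
orientation: [0.0, 0.945, 0.327, -0.001]
ft_force: [-9.7, -1.7, 18.2]
width: 0.0267
grip_force: 50.0
```

>>> {"name": "jog_arm", "arguments": {
  "series": "0 0 0 0 0 0;0 0 0 0 0 0;0 0 0 0 0 0;0 0 0 0 0 0",
  "hand": -0.3
}}

```text
time: 39.28
eef_pos: [0.4181, 0.3193, 0.0274]
orientation: [0.0, 0.945, 0.326, -0.0]
ft_force: [-0.4, 0.4, -0.3]
width: 0.0556
grip_force: 0.0
```

>>> {"name": "jog_arm", "arguments": {
  "series": "0 0 5 0 0 0;0 0 10 0 0 0;0 0 10 0 0 0;0 0 10 0 0 0;0 0 10 0 0 0"
}}

```text
time: 39.9
eef_pos: [0.4173, 0.3187, 0.1262]
orientation: [0.0, 0.945, 0.326, -0.001]
ft_force: [-0.5, -0.2, 0.4]
width: 0.0552
grip_force: 0.0
```

```bash
python3 knob.py; python3 chk.py
```

```text
[0.41728241 0.31888349 0.12624586]
679 n [0.518685   0.52709839 0.53452959] t [-0.00635899  0.01506089]
[0.41735423 0.31906329 0.1263831 ] [-0.23  0.45 -0.68  1.97  0.37  0.85 -2.01]
tray [ 0.365 -0.331  0.055] 0.06
tray [ 0.408 -0.297  0.056] 0.061
tray [ 0.454 -0.259  0.056] 0.06
bin [ 0.583 -0.276  0.029] [ 0.541 -0.322  0.015] [ 0.621 -0.232  0.042]
```

```bash
python3 -c "
from cell import job; print(job.hand_in())"
```

```text
the job is handed in; nothing more can be done
None
```

The job is handed in (no verdict was returned): by my last camera check, the three upright housings stand in the tray, both lying ones are in the rework bin, the turntable is empty, and the knob moved its full 20 mm back home.

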